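Start up the sanding bench

ROBOT

A 6-joint arm with a two-finger parallel gripper is mounted at the origin on the work surface. World frame = base frame: x ahead of the robot, y to its left, z up, the work surface at z = 0. Lengths are in m, angles in degrees, forces in N, time in s.
With the tool pointing down it reaches from about 0.3 to 0.75 m from the base axis. Payload 8.5 kg.
Tool frame: the origin (TCP) lies between the finger pads; the fingertips stand 17 mm ahead of it and the grasp point (between the pads) lies 2 mm behind it; x points along the fingers, y is the direction in which the jaws open and shut, and the axes are right-handed (so a half turn about x gives the same grasp; the last joint's range is limited). The gripper opens to 85 mm and grips with 20 to 120 N. Pads are 22 mm wide; open, the fingers measure 114 mm over their backs; the gripper's body (76 mm by 85 mm) begins 54 mm behind the grasp point. The pads swing forward as they close: fully open they stand 13 mm farther back than shut.
Start: joints at [58.253, 21.807, 74.336, -0, 83.858, -12.336], TCP at [0.183, 0.519, 0.248] pointing down, gripper open.
Joint ranges: [-178.18, 178.18], [-50.72, 133.34], [12.68, 142.11], [-81.47, 261.47], [9.98, 163.14], [-165.26, 165.26]. Speed limits (degrees/s): [136.94, 136.94, 180, 180, 180, 180].

INTERFACE

Orientations are given as a 3x3 rotation matrix whose columns are the frame's x, y, z axes.
In Python, from rig import sensors, vision, env gives the robot as it stands. The module is installed in compiled form; this text tells all that it offers.
- The arm moves only by the tool move_arm, never from a script. Its argument "series" is a list of rows, each an object with "delta_pos": the shift along the world's x, y, z in mm, a list of three; "turn": the turn about the world's z in rad; "fingers": the closure, from 0 (fully open) to 1 (shut). A call has 1 to 20 rows; each row shifts and turns the pose as measured when the row begins; what a row does not reach is not made up. A row lasts 1/10 s, in which the tool goes at most 50 mm and 8.59 degrees, less where a joint would pass 70% of its speed; a pose out of reach is approached as far as the arm can. A call is refused whole if a number of a shift passes 50 or a number of a turn 0.15, either way. A call with a gripper value outside its range is refused whole. The fingers move at their own pace and stop on an object; "force" is the grip in N (left out, the last holds). Time passes only in rows, so rows that do not move let the fingers close. It gives the time, the measured TCP pose, the force and the opening at its end, in the units of the state.
- sensors.sense(): the state, without advancing time (a new reading comes with each control period).
- vision.grab_frame(name): name is "scene" or "side" or "wrist"; returns a dict with "color" (384x512x3 uint8, blue, green, red), "intrinsics" (3x3 intrinsics, pixels), "dist_coeffs" ([k1, k2, p1, p2, k3] as OpenCV has them; the pictures are not rectified), "R" (3x3) and "t" (3): a world point X has camera coordinates R X + t. Camera axes: x right, y down, z forward; pixel columns grow to the right and rows downward; lengths in m; the calibration is good to about 2 mm. A picture is of the moment at which its call begins. There is no depth.
- env.close_job(): hands the job in, once; it reports no verdict.
The state is a dict: "t": time; "joints": joint angles; "joint_vel": joint speeds; "effort": joint torques, N m; "position": TCP position; "eef_rot": TCP orientation; "wrist_force": force on the tool from outside, world axes, zero at the start; "ft_torque": the same for the moment, N m; "finger_gap": finger opening in m.
Only numpy, scipy, OpenCV 4.12 (cv2) and the standard library are available. Lean on these libraries where they do the work, as an engineer would, in place of code of your own. Each camera call takes 0.05 s, during which the arm holds its last target. There are 200 camera calls.

TASK

Start up the sanding bench with the fingertips: press the raised end of the rocker on the white socket block right over, then press the square start key of the extractor starter fully home, and only then the round start button of the sander starter, fully home. Each stays where it is pressed and must be left so. Press things where they stand: leave the long stop bars unpressed, and do not lift, tip or shove the boxes or disturb anything else on the bench.

Things in the scene. Friction and masses are not known exactly. Their poses are not given: they have to be found in the camera images.
- power_block: white socket block standing loose on rubber feet, about 0.9 kg, 90 (x) x 170 (y) x 50 mm high, two round sockets and one big black rocker on top. Origin: centre of the underside. The rocker's pivot is at y = -52 mm, x = 0, runs along the block's y, and is 60 mm above the bench.
- power_rocker (a joint): angle (rad) of the rocker: 0 = off, the half on the block's +x side raised; 0.4 = on, that half pressed down level and the -x half raised. It turns about the block's y axis and stays where it is left (friction 0.08 N m, about 3 N at the raised edge; no spring). It may start up to 0.05 rad over.
- power_press (a point): press point: middle of the upper face of the rocker's +x half, 22 mm from the pivot line; turns with the rocker. Each half is 30 mm long (x) and 34 mm wide (y); the two halves form a shallow V. Off: this point is about 69 mm above the bench and the raised edge 72 mm; on: the half is level, 60 mm above the bench (10 mm above the block).
- extractor_box: extractor starter: grey box standing loose on rubber feet, about 0.9 kg, 100 (x) x 150 (y) x 55 mm high, with a SQUARE black key (start) and a long low bar (stop) on top. Origin: centre of the underside. Start key at y = +30 mm, stop bar at y = -42 mm, both at x = 0.
- extractor_start (a joint): press travel (m) of the START key of the extractor starter, a square black key 36 x 36 mm: 0 = out, its top 71 mm above the bench and 16 mm above the box; 0.008 = fully home, top 63 mm above the bench (still 8 mm proud). Moves straight down; no spring: friction of about 4 N must be overcome, and the key stays where it is left. It may start up to 1 mm in.
- extractor_start_top (a point): centre of the top face of the square start key; moves with the key.
- extractor_stop (a joint): press travel (m) of the STOP bar of the extractor starter: a low black bar 70 x 14 mm, running along the box's x, top 61 mm above the bench; springs back. Must be left unpressed (0).
- sander_box: sander starter: a grey box the same as the extractor starter's, except that its start key is ROUND. Origin: centre of the underside. Start key at y = +30 mm, stop bar at y = -42 mm, both at x = 0.
- sander_start (a joint): press travel (m) of the START key of the sander starter, a round black button 36 mm in diameter: 0 = out, its top 71 mm above the bench and 16 mm above the box; 0.008 = fully home, top 63 mm above the bench (still 8 mm proud). Moves straight down; no spring: friction of about 4 N must be overcome, and the key stays where it is left. It may start up to 1 mm in.
- sander_start_top (a point): centre of the top face of the round start button; moves with it.
- sander_stop (a joint): press travel (m) of the STOP bar of the sander starter: a low black bar 70 x 14 mm, running along the box's x, top 61 mm above the bench; springs back. Must be left unpressed (0).
- glue: bystander, loose: glue bottle, 46 mm diameter, 130 mm tall. Origin: on the underside.
- screw_jar: bystander, loose: jar of screws, 48 mm diameter, 70 mm tall. Origin: on the underside.
- screwdriver: bystander, loose: screwdriver, 200 mm long, lying along its x axis. Origin: on the underside, near its middle.
- tape_measure: bystander, loose: tape measure, 65 x 38 x 62 mm (x, y, z). Origin: on the underside.
- drill: bystander, loose: cordless drill standing on its battery, about 0.2 m tall, 0.2 m long along its x axis. Origin: on the underside.
- sanding_block: bystander, loose: cork sanding block, 110 x 65 x 33 mm. Origin: on the underside.
- offcut: bystander, loose: wooden offcut, 120 x 40 x 40 mm. Origin: on the underside.
Mind the look-alikes: they are no part of the job. Leave any blue look-alike of the extractor_box alone.

How it is judged (in metres and radians):
On the way, in this order (a step that is already met when the one before it is completed fails the run):
1. the rocker is pressed over to on (value of joint power_rocker above 0.34 rad), for 0.2 s.
2. then the square key of the extractor starter is pressed home (value of joint power_rocker above 0.34 rad and value of joint extractor_start above 0.0065 m), for 0.2 s.
3. then the round button of the sander starter is pressed home (all of step 2 and value of joint sander_start above 0.0065 m), for 0.2 s.
At the end, for the whole second after the job is handed in: Rocker on (over 0.34 of 0.4 rad), square key and round button both pressed home (over 6.5 of 8 mm), stop bars unpressed, the three boxes within 25 mm and the other things within 20 mm of where they started (all of step 3 and value of joint each of extractor_stop, sander_stop below 0.002 m and distance of each of power_block, extractor_box, sander_box from where it was at the start of the episode below 0.025 m and distance of each of glue, screw_jar, screwdriver, tape_measure, drill, sanding_block, offcut from where it was at the start of the episode below 0.02 m); the robot touches nothing.
It fails at once if the extractor's start key is pressed before the rocker is on (value of joint extractor_start above 0.003 m and value of joint power_rocker below 0.3 rad).
It fails at once if the sander's start button is pressed before the extractor's key is home or before the rocker is on (value of joint sander_start above 0.003 m and (value of joint extractor_start below 0.006 m or value of joint power_rocker below 0.3 rad)).
It fails at once if a stop bar is pressed (more than 2 mm) (value of joint any of extractor_stop, sander_stop above 0.002 m).
It fails at once if the socket block or a starter is lifted (10 mm), tipped, or shoved more than 25 mm (height (world z) of any of power_block, extractor_box, sander_box above 0.01 m or angle between any of power_block, extractor_box, sander_box's own z axis and vertical above 0.15 rad or distance of any of power_block, extractor_box, sander_box from where it was at the start of the episode above 0.025 m).
It fails at once if another thing on the bench is moved more than 20 mm or lifted (distance of any of glue, screw_jar, screwdriver, tape_measure, drill, sanding_block, offcut from where it was at the start of the episode above 0.02 m).
It also fails if it takes over 61 s, if anything falls off the work surface, if the arm or the gripper's body presses on something with over 40 N, if the wrist force passes 120 N, or if a joint passes its speed limit or range.

## Working session

There is one attempt and no reset: what is moved stays moved. The work goes in short steps, Python scripts to look and compute and a tool call to move; the robot and the scene stay as the last step left them, time stands still between calls to the robot, and variables do not carry over. Pictures are saved under pics/ and viewed, on a budget of 10 in all, crops included, one or two more only if the job needs it, and the job is handed in when it is done.

Besides the shell and the picture viewer there is one more tool, called after "Call:" in YAML: its name, and indented under it one key for each argument. move_arm: Moves the arm, as the interface text tells. Its arguments: {"type":"object","properties":{"series":{"type":"array","items":{"type":"object","properties":{"delta_pos":{"type":"array","items":{"type":"number"}},"turn":{"type":"number"},"fingers":{"type":"number"}}}},"force":{"type":"number"}},"required":["series"]}

```bash
mkdir -p pics; cat > h.py <<'E'
import numpy as np,cv2
from rig import sensors,vision,env
def grab(n,f=None):
    r=vision.grab_frame(n)
    if f: cv2.imwrite('pics/'+f,r['color']); np.savez('pics/'+f[:-4]+'.npz',**r)
    return r
def load(f): return dict(np.load('pics/'+f+'.npz'))
def ray(r,px,z):
    px=np.atleast_2d(np.array(px,float))
    u=cv2.undistortPoints(px[:,None],np.array(r['intrinsics']),np.array(r['dist_coeffs']))[:,0]
    d=np.c_[u,np.ones(len(u))]@np.array(r['R']); c=-np.array(r['R']).T@np.array(r['t'])
    return c+d*((z-c[2])/d[:,2])[:,None]
def proj(r,X):
    return cv2.projectPoints(np.array(X,float).reshape(-1,3),cv2.Rodrigues(np.array(r['R']))[0],np.array(r['t']),np.array(r['intrinsics']),np.array(r['dist_coeffs']))[0][:,0]
E
python3 - <<'E'
from h import *
a=grab('scene','s0.png');b=grab('side','d0.png');c=grab('wrist','w0.png')
for r in(a,b,c):print(-np.array(r['R']).T@r['t'],np.array(r['R'])[2])
s=sensors.sense();print(s['t'],s['position'],s['eef_rot'],s['wrist_force'],s['finger_gap'])
E
```

```text
[ 1.25681639 -0.07823326  1.01707669] [-0.61733974 -0.00119371 -0.78669576]
[-0.13713052 -0.73678608  0.84844653] [ 0.53303719  0.532588   -0.65743545]
[0.10498654 0.54675279 0.37417731] [ 0.30293122 -0.10855924 -0.94680915]
0.15 [0.18268316 0.51857563 0.24787124] [[-5.70530866e-04  3.32323522e-01  9.43165283e-01]
 [-8.79062361e-04  9.43164906e-01 -3.32323920e-01]
 [-9.99999451e-01 -1.01870215e-03 -2.45971591e-04]] [ 0.43518149  0.01929254 -0.30763911] 0.08554560845577285
```

View pics/s0.png

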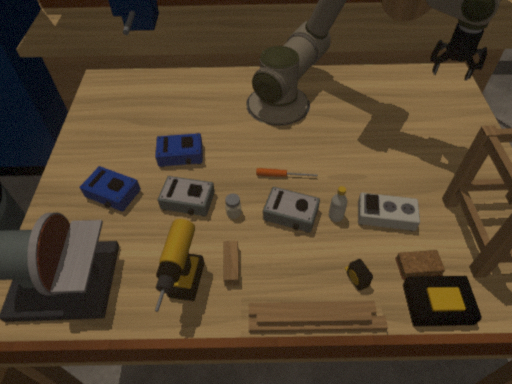

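View pics/d0.png

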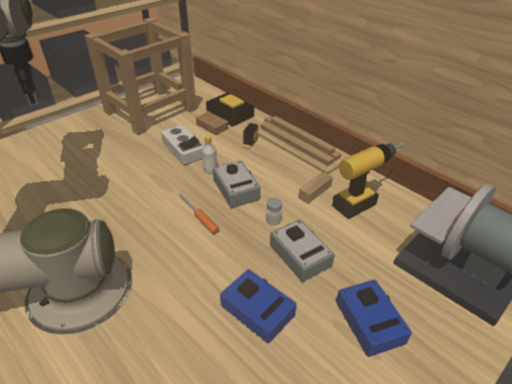

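The scene shows the white block at (388,212), grey starters at (186,196) and (292,208), and two blue look-alikes. I need a zoom to tell the square key from the round one.

```bash
python3 - <<'E'
from h import *
a=load('s0')['color'];b=load('d0')['color']
z=lambda i,x,y,w,h,s:cv2.resize(i[y:y+h,x:x+w],(int(w*s),int(h*s)),interpolation=cv2.INTER_CUBIC)
top=z(a,155,170,270,66,800/270)
m=np.hstack([z(b,155,120,110,90,400/110),z(b,255,205,90,73.63.__int__(),400/90)[:327]]) if 0 else None
p=z(b,155,118,110,90,400/110);q=z(b,250,208,100,82,4)
H=max(p.shape[0],q.shape[0])
pad=lambda i:cv2.copyMakeBorder(i,0,H-i.shape[0],0,0,cv2.BORDER_CONSTANT)
cv2.imwrite('pics/c1.png',np.vstack([top,np.hstack([pad(p),pad(q)])])[:600]);print(top.shape,p.shape,q.shape)
E
```

```text
(195, 800, 3) (327, 400, 3) (328, 400, 3)
```

View pics/c1.png

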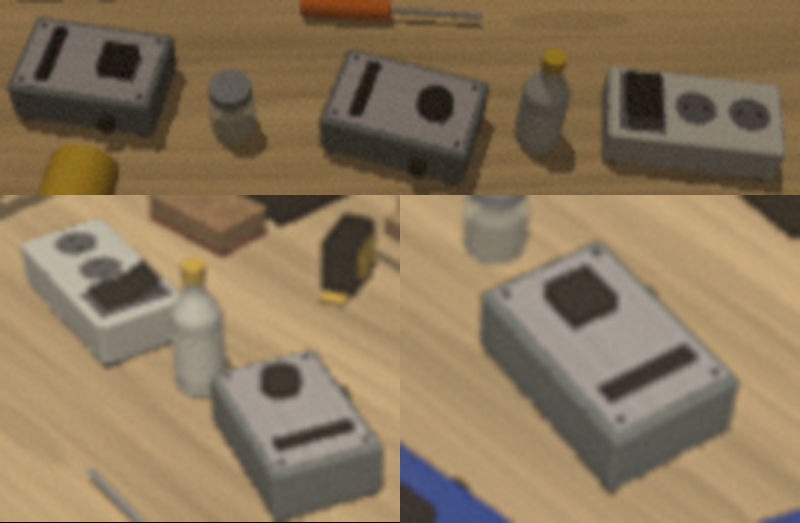

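Square key is on the left grey box (extractor), round on the middle one (sander). The keys sit toward world +y, so +x of the boxes points away from the robot. Next: key and rocker blobs in both views.

```bash
python3 - <<'E'
from h import *
S=load('s0');D=load('d0')
def blobs(r,roi,thr=70):
    x,y,w,h=roi;g=cv2.cvtColor(r['color'],cv2.COLOR_BGR2GRAY)[y:y+h,x:x+w]
    n,l,st,c=cv2.connectedComponentsWithStats((g<thr).astype(np.uint8))
    return [(st[i,4],c[i]+[x,y],cv2.minAreaRect(np.argwhere(l==i)[:,::-1].astype(np.float32)+[x,y])) for i in range(1,n) if st[i,4]>25]
R={'ext':((160,176,54,30),(270,221,56,36)),'san':((266,190,54,34),(215,163,40,30)),'roc':((358,195,28,25),(172,135,32,22))}
for k,(a,b) in R.items():
  for n,r,roi in(('S',S,a),('D',D,b)):
    for A,c,mr in blobs(r,roi):
        print(k,n,A,c.round(1),np.round(mr[1],1),'z.067',ray(r,c,.067)[0,:2].round(4),'z.061',ray(r,c,.061)[0,:2].round(4))
# bystanders: yellow cap, jar
for n,p,z in(('cap',(341,189),.128),('jar',(233,200),.07)):print(n,ray(S,p,z))
for n,p,z in(('cap',(208,140),.128),('jar',(274,203),.07)):print(n,ray(D,p,z))
# white block top corners guess from crop (scale 2.963, off 155,170)
cr=np.array([[608,68],[778,85],[783,152],[603,140]])/2.963+[155,170]
print(ray(S,cr,.05).round(4))
cr=np.array([[350,52],[488,85],[458,155],[322,120]])/2.963+[155,170]
print(ray(S,cr,.055).round(4))
cr=np.array([[40,20],[173,38],[158,100],[12,83]])/2.963+[155,170]
print(ray(S,cr,.055).round(4))
E
```

```text
Traceback (most recent call last):
cv2.error: OpenCV(4.12.0) /io/opencv/modules/imgproc/src/convhull.cpp:143: error: (-215:Assertion failed) total >= 0 && (depth == CV_32F || depth == CV_32S) in function 'convexHull'
```

```bash
cat > m.py <<'E'
from h import *
S=load('s0');D=load('d0')
def blobs(r,roi,thr=70):
    x,y,w,h=roi;g=cv2.cvtColor(r['color'],cv2.COLOR_BGR2GRAY)[y:y+h,x:x+w]
    n,l,st,c=cv2.connectedComponentsWithStats((g<thr).astype(np.uint8))
    return [(st[i,4],c[i]+[x,y],st[i,:4]+[x,y,0,0]) for i in range(1,n) if st[i,4]>25]
R={'ext':((160,176,54,30),(270,221,56,36)),'san':((266,190,54,34),(215,163,40,30)),'roc':((358,195,28,25),(172,135,32,22))}
for k,(a,b) in R.items():
  for n,r,roi in(('S',S,a),('D',D,b)):
    for A,c,mr in blobs(r,roi):
        print(k,n,A,c.round(1),mr,'z.067',ray(r,c,.067)[0,:2].round(4),'z.061',ray(r,c,.061)[0,:2].round(4))
for n,p,z in(('cap',(341,189),.128),('jar',(233,200),.07)):print(n,ray(S,p,z))
for n,p,z in(('cap',(208,140),.128),('jar',(274,203),.07)):print(n,ray(D,p,z))
o=np.array([155,170])
for cr,z in(([[608,68],[778,85],[783,152],[603,140]],.05),([[350,52],[488,85],[458,155],[322,120]],.055),([[40,20],[173,38],[158,100],[12,83]],.055)):
    print(ray(S,np.array(cr)/2.963+o,z).round(4)[:,:2].tolist())
E
python3 m.py
```

```text
ext S 89 [171.8 187.7] [167 179  11  18] z.067 [ 0.4657 -0.3409] z.061 [ 0.4607 -0.3426]
ext S 129 [210.2 196.7] [204 183  10  23] z.067 [ 0.5027 -0.223 ] z.061 [ 0.498  -0.2239]
ext S 157 [194.7 190.1] [188 184  15  13] z.067 [ 0.4767 -0.2712] z.061 [ 0.4718 -0.2724]
ext S 127 [173.  203.4] [160 200  38   6] z.067 [ 0.5255 -0.3303] z.061 [ 0.5209 -0.3319]
ext D 156 [294.7 233.1] [287 226  17  15] z.067 [ 0.4676 -0.2728] z.061 [ 0.4722 -0.2693]
ext D 76 [312.2 251.6] [301 246  22  11] z.067 [ 0.4519 -0.345 ] z.061 [ 0.4564 -0.3419]
san S 89 [277.7 199.5] [273 191  11  18] z.067 [ 0.5177 -0.0241] z.061 [ 0.513  -0.0238]
san S 128 [301.5 204.7] [296 199  12  13] z.067 [0.5384 0.0442] z.061 [0.5338 0.045 ]
san S 409 [290.  218.3] [266 203  54  21] z.067 [0.586 0.008] z.061 [0.5817 0.0085]
san D 70 [231.6 168.7] [227 165  10   8] z.067 [0.5305 0.0442] z.061 [0.5356 0.0502]
san D 41 [240.5 183.6] [231 181  20   7] z.067 [ 0.5014 -0.028 ] z.061 [ 0.5063 -0.0225]
roc S 259 [371.6 203.9] [365 195  14  19] z.067 [0.5397 0.2472] z.061 [0.5352 0.2492]
roc D 120 [189.2 143.2] [180 137  18  12] z.067 [0.5195 0.2435] z.061 [0.5246 0.251 ]
cap [[0.531744   0.15074168 0.128     ]]
jar [[ 0.51899812 -0.15504188  0.07      ]]
cap [[0.52173991 0.14200321 0.128     ]]
jar [[ 0.50969785 -0.15717416  0.07      ]]
[[0.4848, 0.2264], [0.5103, 0.393], [0.5919, 0.3772], [0.5742, 0.2068]]
[[0.462, -0.0354], [0.5079, 0.1014], [0.5924, 0.0638], [0.548, -0.0659]]
[[0.4111, -0.3599], [0.4391, -0.2184], [0.5198, -0.2288], [0.495, -0.3779]]
```

Two-view estimates agree to about 1 cm: rocker pivot ≈ (0.533,0.249), square key ≈ (0.472,-0.271), round button ≈ (0.536,0.046). I'll move near the rocker, going -y first to stay clear of the stool, and close the fingers.

Call:
move_arm:
  series:
    - {"delta_pos":[15,-33,0],"fingers":1}
    - {"delta_pos":[15,-33,0],"fingers":1}
    - {"delta_pos":[15,-33,0],"fingers":1}
    - {"delta_pos":[15,-33,0],"fingers":1}
    - {"delta_pos":[15,-33,0],"fingers":1}
    - {"delta_pos":[15,-33,0],"fingers":1}
    - {"delta_pos":[20,-33,0],"fingers":1}
    - {"delta_pos":[30,-30,0],"fingers":1}
    - {"delta_pos":[35,-10,0],"fingers":1}
    - {"delta_pos":[35,0,0],"fingers":1}
    - {"delta_pos":[35,0,0],"fingers":1}
    - {"delta_pos":[35,0,0],"fingers":1}
    - {"delta_pos":[35,0,0],"fingers":1}
    - {"delta_pos":[25,0,0],"fingers":1}
    - {"delta_pos":[0,0,0],"fingers":1}

```text
validation failed for argument at $.se...
```

Call:
move_arm:
  series:
    - {"delta_pos":[15,-33,0],"turn":0,"fingers":1}
    - {"delta_pos":[15,-33,0],"turn":0,"fingers":1}
    - {"delta_pos":[15,-33,0],"turn":0,"fingers":1}
    - {"delta_pos":[15,-33,0],"turn":0,"fingers":1}
    - {"delta_pos":[15,-33,0],"turn":0,"fingers":1}
    - {"delta_pos":[15,-33,0],"turn":0,"fingers":1}
    - {"delta_pos":[20,-33,0],"turn":0,"fingers":1}
    - {"delta_pos":[30,-30,0],"turn":0,"fingers":1}
    - {"delta_pos":[35,-10,0],"turn":0,"fingers":1}
    - {"delta_pos":[35,0,0],"turn":0,"fingers":1}
    - {"delta_pos":[35,0,0],"turn":0,"fingers":1}
    - {"delta_pos":[35,0,0],"turn":0,"fingers":1}
    - {"delta_pos":[35,0,0],"turn":0,"fingers":1}
    - {"delta_pos":[0,0,0],"turn":0,"fingers":1}

```text
t: 1.55
position: [0.5058, 0.234, 0.2446]
eef_rot: [[-0.004, 0.331, 0.943], [-0.003, 0.943, -0.331], [-1.0, -0.005, -0.003]]
wrist_force: [-0.7, -0.6, 0.3]
finger_gap: -0.0002
```

```bash
python3 - <<'E'
from h import *
w=grab('wrist','w1.png')
p=sensors.sense()['position'];print(p,-np.array(w['R']).T@w['t'],proj(w,[[p[0],p[1],p[2]-.017],[.533,.249,.06],[.555,.246,.069]]))
E
```

```text
[0.50403417 0.23419892 0.24471291] [0.42855801 0.26241897 0.37120932] [[258.49290402 246.96346444]
 [281.61648429 188.78115808]
 [285.80226909 210.38657072]]
```

View pics/w1.png

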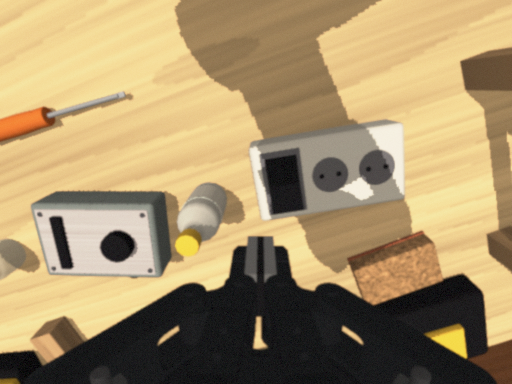

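The wrist view shows the rocker at about (283,183), block corners near (250,143), (403,122), (405,192) and (262,220), and the round button at (118,246). Refining from here.

```bash
python3 - <<'E'
from h import *
w=load('w1');g=cv2.cvtColor(w['color'],cv2.COLOR_BGR2GRAY)
def bl(x,y,wd,h,t):
    n,l,s,c=cv2.connectedComponentsWithStats((g[y:y+h,x:x+wd]<t).astype(np.uint8))
    for i in range(1,n):
        if s[i,4]>150:
            k=np.argwhere(l==i)[:,::-1]+[x,y]; mr=cv2.minAreaRect(k.astype(np.float32).reshape(-1,1,2))
            yield s[i,4],c[i]+[x,y],cv2.boxPoints(mr)
for t in(30,50):
  for A,c,b in bl(255,143,55,75,t):print('roc',t,A,c.round(1),b.round(0).tolist(),ray(w,c,.062)[0,:2].round(4),ray(w,b,.062)[:,:2].round(3).tolist())
for A,c,b in bl(45,205,95,65,50):print('san',A,c.round(1),b.round(0).tolist(),ray(w,c,.07)[0,:2].round(4),ray(w,c,.061)[0,:2].round(4))
print(ray(w,[[250,143],[403,122],[405,192],[262,219]],.05).round(4))
print(ray(w,[[36,205],[163,194],[158,277],[45,272]],.055).round(4))
E
```

```text
roc 30 1501 [283.7 183. ] [[265.0, 160.0], [295.0, 155.0], [303.0, 208.0], [273.0, 213.0]] [0.5269 0.2533] [[0.496, 0.243], [0.502, 0.274], [0.562, 0.264], [0.556, 0.231]]
roc 50 1710 [284.  183.5] [[264.0, 159.0], [296.0, 154.0], [303.0, 209.0], [272.0, 213.0]] [0.5275 0.2533] [[0.494, 0.242], [0.501, 0.275], [0.563, 0.265], [0.556, 0.23]]
san 526 [ 61.  241.9] [[50.0, 218.0], [60.0, 216.0], [73.0, 266.0], [62.0, 269.0]] [ 0.5069 -0.0116] [ 0.5092 -0.0198]
san 722 [117.3 245.9] [[97.0, 247.0], [118.0, 225.0], [138.0, 245.0], [117.0, 267.0]] [0.5329 0.0501] [0.536  0.0437]
[[0.4759 0.2327 0.05  ]
 [0.5081 0.3936 0.05  ]
 [0.5868 0.3807 0.05  ]
 [0.5641 0.2154 0.05  ]]
[[ 0.4586 -0.0283  0.055 ]
 [ 0.4965  0.1212  0.055 ]
 [ 0.594   0.0674  0.055 ]
 [ 0.5413 -0.0698  0.055 ]]
```

Call:
move_arm:
  series:
    - {"delta_pos":[23,8,-10],"turn":0,"fingers":1}
    - {"delta_pos":[23,8,-30],"turn":0,"fingers":1}
    - {"delta_pos":[0,0,-40],"turn":0,"fingers":1}
    - {"delta_pos":[0,0,-40],"turn":0,"fingers":1}
    - {"delta_pos":[0,0,-20],"turn":0,"fingers":1}
    - {"delta_pos":[0,0,0],"turn":0,"fingers":1}

```text
t: 2.2
position: [0.546, 0.2518, 0.1018]
eef_rot: [[-0.005, 0.329, 0.944], [-0.003, 0.944, -0.329], [-1.0, -0.004, -0.004]]
wrist_force: [-0.9, -0.0, -0.2]
finger_gap: -0.0002
```

```bash
python3 - <<'E'
from h import *
w=grab('wrist');a=w['color'][60:330,110:420];b=grab('side')['color'][100:200,130:250]
cv2.imwrite('pics/w2.png',np.hstack([cv2.resize(a,(465,405)),cv2.resize(b,(330,275)) if 0 else cv2.copyMakeBorder(cv2.resize(b,(330,275)),0,130,0,0,cv2.BORDER_CONSTANT)]))
print(sensors.sense()['position'],sensors.sense()['wrist_force'])
E
```

```text
[0.54761041 0.25209276 0.10482137] [-0.52337622 -0.54217094  0.52607365]
```

View pics/w2.png

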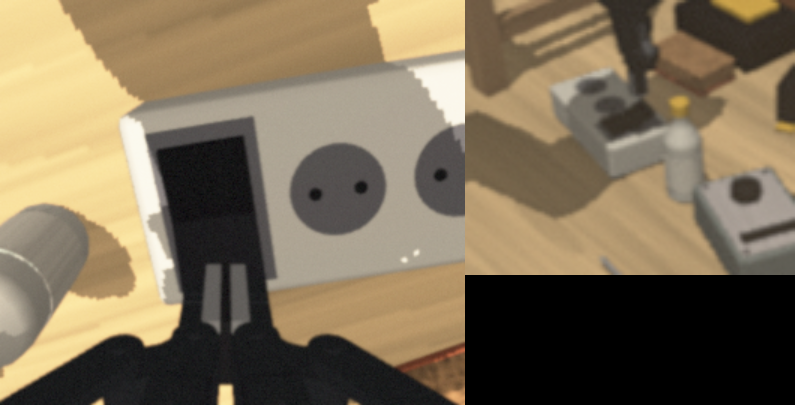

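The tips hover over the rocker's +x half, beyond the pivot line. Pressing in small steps.

Call:
move_arm:
  series:
    - {"delta_pos":[1,-2,-6],"turn":0,"fingers":1}
    - {"delta_pos":[0,0,-6],"turn":0,"fingers":1}
    - {"delta_pos":[0,0,-5],"turn":0,"fingers":1}
    - {"delta_pos":[0,0,-5],"turn":0,"fingers":1}
    - {"delta_pos":[0,0,-4],"turn":0,"fingers":1}

```text
t: 2.8
position: [0.5512, 0.2505, 0.0832]
eef_rot: [[0.012, 0.328, 0.945], [0.001, 0.945, -0.328], [-1.0, 0.005, 0.012]]
wrist_force: [2.4, -1.3, 5.2]
finger_gap: 0.0
```

Call:
move_arm:
  series:
    - {"delta_pos":[0,0,-3],"turn":0,"fingers":1}
    - {"delta_pos":[0,0,-3],"turn":0,"fingers":1}

```text
t: 3.0
position: [0.552, 0.2503, 0.0774]
eef_rot: [[0.014, 0.328, 0.944], [0.001, 0.945, -0.328], [-1.0, 0.005, 0.013]]
wrist_force: [-0.5, -0.6, 4.4]
finger_gap: -0.0002
```

Call:
move_arm:
  series:
    - {"delta_pos":[0,0,-3],"turn":0,"fingers":1}
    - {"delta_pos":[0,0,-2],"turn":0,"fingers":1}

```text
t: 3.2
position: [0.552, 0.2504, 0.0769]
eef_rot: [[0.017, 0.328, 0.945], [0.001, 0.945, -0.328], [-1.0, 0.006, 0.016]]
wrist_force: [-6.6, -3.1, 21.0]
finger_gap: 0.0001
```

The end stop is felt: 21 N with the tip at about 60 mm. Holding briefly, lifting, then travelling high toward the extractor at small x.

Call:
move_arm:
  series:
    - {"delta_pos":[0,0,0],"turn":0,"fingers":1}
    - {"delta_pos":[0,0,0],"turn":0,"fingers":1}
    - {"delta_pos":[0,0,20],"turn":0,"fingers":1}
    - {"delta_pos":[0,0,40],"turn":0,"fingers":1}
    - {"delta_pos":[0,0,40],"turn":0,"fingers":1}
    - {"delta_pos":[0,0,40],"turn":0,"fingers":1}
    - {"delta_pos":[-20,-10,30],"turn":0,"fingers":1}
    - {"delta_pos":[-30,-30,10],"turn":0,"fingers":1}
    - {"delta_pos":[-30,-40,0],"turn":0,"fingers":1}
    - {"delta_pos":[-30,-40,0],"turn":0,"fingers":1}
    - {"delta_pos":[0,-40,0],"turn":0,"fingers":1}
    - {"delta_pos":[0,-40,0],"turn":0,"fingers":1}
    - {"delta_pos":[0,-40,0],"turn":0,"fingers":1}
    - {"delta_pos":[0,-40,0],"turn":0,"fingers":1}
    - {"delta_pos":[0,-40,0],"turn":0,"fingers":1}
    - {"delta_pos":[0,-40,0],"turn":0,"fingers":1}
    - {"delta_pos":[0,-40,0],"turn":0,"fingers":1}
    - {"delta_pos":[0,-40,0],"turn":0,"fingers":1}
    - {"delta_pos":[0,-30,0],"turn":0,"fingers":1}
    - {"delta_pos":[0,0,0],"turn":0,"fingers":1}

```text
t: 5.2
position: [0.4274, -0.2333, 0.2507]
eef_rot: [[-0.007, 0.323, 0.946], [0.009, 0.946, -0.323], [-1.0, 0.006, -0.01]]
wrist_force: [0.1, 0.2, 0.2]
finger_gap: 0.0
```

```bash
python3 - <<'E'
from h import *
w=grab('wrist','w3.png');s=grab('scene','s3.png')['color'];d=grab('side','d3.png')['color']
z=lambda i,x,y,a,b:cv2.resize(i[y:y+b,x:x+a],(280,192),interpolation=cv2.INTER_CUBIC)
cv2.imwrite('pics/v3.png',np.hstack([w['color'],np.vstack([z(s,350,180,80,55),z(d,150,110,80,55)])]))
st=sensors.sense();p=st['position'];print(p,st['wrist_force'],proj(w,[[.472,-.271,.071],[p[0],p[1],p[2]-.017]]))
E
```

```text
[ 0.42753865 -0.22973249  0.25127913] [-0.52508093  0.40007281 -0.21441388] [[239.62632387 220.18803895]
 [265.31525587 248.7070683 ]]
```

View pics/v3.png

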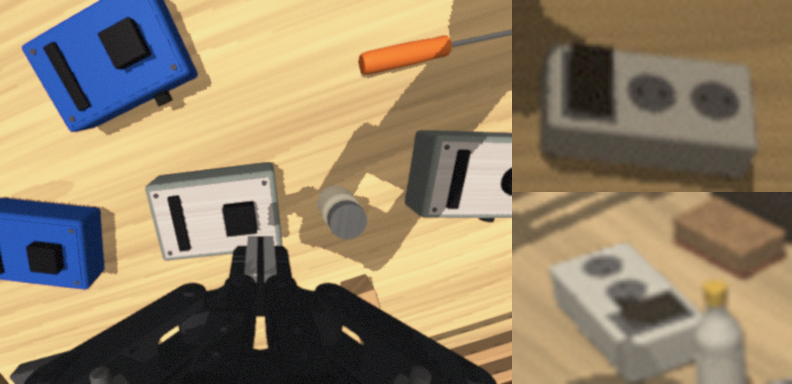

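The rocker now looks flipped in both views. The square key at (240,218) matches its predicted position. Refining it and checking clearance to the drill.

```bash
python3 - <<'E'
from h import *
w=load('w3');S=load('s0');D=load('d0');g=cv2.cvtColor(w['color'],cv2.COLOR_BGR2GRAY)
n,l,s,c=cv2.connectedComponentsWithStats((g[190:236,200:270]<50).astype(np.uint8))
for i in range(1,n):
    if s[i,4]>150:
        q=c[i]+[200,190];print(s[i],q,ray(w,q,.069)[0])
print(ray(w,[[150,186],[276,164],[280,242],[163,259]],.055)[:,:2].round(4).tolist())
print('drill tail',ray(S,[[182,222]],.2),ray(D,[[343,160]],.185), 'battery',ray(S,[[170,292],[203,258]],.05),ray(D,[[335,205],[378,195]],.04))
E
```

```text
[ 23  12  34  34 929] [239.77395048 218.19913886] [ 0.47057363 -0.27042457  0.069     ]
[[0.4058, -0.3559], [0.4282, -0.2133], [0.521, -0.2383], [0.4966, -0.3818]]
drill tail [[ 0.68527543 -0.26661962  0.2       ]] [[ 0.67479257 -0.24935287  0.185     ]] battery [[ 0.79693557 -0.30952056  0.05      ]
 [ 0.69964068 -0.23236647  0.05      ]] [[ 0.65715218 -0.26136067  0.04      ]
 [ 0.78606875 -0.32150753  0.04      ]]
```

Call:
move_arm:
  series:
    - {"delta_pos":[22,-20,0],"turn":0,"fingers":1}
    - {"delta_pos":[21,-20,-30],"turn":0,"fingers":1}
    - {"delta_pos":[0,0,-40],"turn":0,"fingers":1}
    - {"delta_pos":[0,0,-40],"turn":0,"fingers":1}
    - {"delta_pos":[0,0,-30],"turn":0,"fingers":1}
    - {"delta_pos":[0,0,0],"turn":0,"fingers":1}
    - {"delta_pos":[0,0,0],"turn":0,"fingers":1}

```text
t: 6.05
position: [0.474, -0.2606, 0.1098]
eef_rot: [[-0.004, 0.309, 0.951], [0.008, 0.951, -0.309], [-1.0, 0.007, -0.006]]
wrist_force: [0.6, -0.3, 0.5]
finger_gap: 0.0004
```

Call:
move_arm:
  series:
    - {"delta_pos":[-3,-10,0],"turn":0,"fingers":1}
    - {"delta_pos":[0,0,-8],"turn":0,"fingers":1}
    - {"delta_pos":[0,0,0],"turn":0,"fingers":1}

```text
t: 6.35
position: [0.4723, -0.2716, 0.1055]
eef_rot: [[0.002, 0.307, 0.952], [0.004, 0.952, -0.307], [-1.0, 0.004, 0.0]]
wrist_force: [-0.4, 0.1, 0.0]
finger_gap: -0.0005
```

```bash
python3 - <<'E'
from h import *
w=grab('wrist');a=w['color'][60:330,110:420];b=grab('side')['color'][190:290,240:360]
cv2.imwrite('pics/w4.png',np.hstack([cv2.resize(a,(465,405)),cv2.copyMakeBorder(cv2.resize(b,(330,275)),0,130,0,0,cv2.BORDER_CONSTANT)]))
print(sensors.sense()['position'],sensors.sense()['wrist_force'])
E
```

```text
[ 0.47263298 -0.27180308  0.10610408] [-0.55973859 -0.18071851  0.33751316]
```

View pics/w4.png

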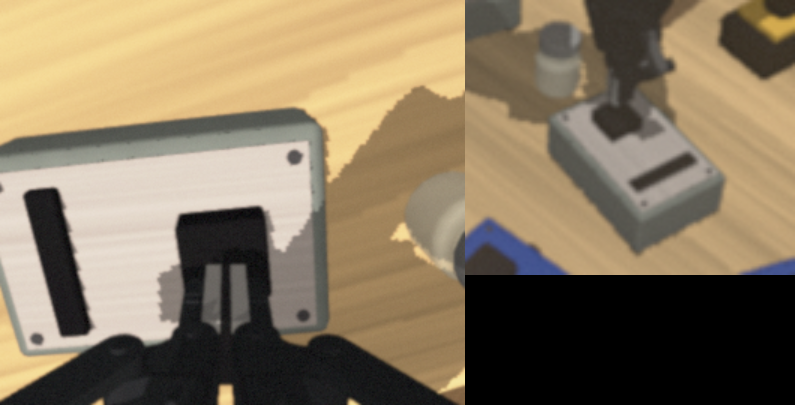

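The tips are over the key and well clear of the stop bar. Pressing.

Call:
move_arm:
  series:
    - {"delta_pos":[-1,0,-6],"turn":0,"fingers":1}
    - {"delta_pos":[0,0,-6],"turn":0,"fingers":1}
    - {"delta_pos":[0,0,-5],"turn":0,"fingers":1}
    - {"delta_pos":[0,0,-4],"turn":0,"fingers":1}
    - {"delta_pos":[0,0,-3],"turn":0,"fingers":1}

```text
t: 6.95
position: [0.4718, -0.272, 0.0813]
eef_rot: [[0.004, 0.307, 0.952], [0.002, 0.952, -0.307], [-1.0, 0.003, 0.003]]
wrist_force: [-1.3, 0.5, 3.5]
finger_gap: -0.0001
```

Call:
move_arm:
  series:
    - {"delta_pos":[0,0,-3],"turn":0,"fingers":1}
    - {"delta_pos":[0,0,-2],"turn":0,"fingers":1}
    - {"delta_pos":[0,0,0],"turn":0,"fingers":1}

```text
t: 7.25
position: [0.4719, -0.2721, 0.0804]
eef_rot: [[0.006, 0.306, 0.952], [-0.001, 0.952, -0.306], [-1.0, 0.001, 0.006]]
wrist_force: [-0.2, -0.3, 0.6]
finger_gap: -0.0001
```

Call:
move_arm:
  series:
    - {"delta_pos":[0,0,-4],"turn":0,"fingers":1}
    - {"delta_pos":[0,0,-4],"turn":0,"fingers":1}

```text
t: 7.45
position: [0.4722, -0.2723, 0.0791]
eef_rot: [[0.009, 0.305, 0.952], [-0.005, 0.952, -0.305], [-1.0, -0.002, 0.01]]
wrist_force: [-17.0, 11.5, 57.9]
finger_gap: -0.0002
```

The end stop is firm at 58 N. Lifting and moving to the sander.

Call:
move_arm:
  series:
    - {"delta_pos":[0,0,15],"turn":0,"fingers":1}
    - {"delta_pos":[0,0,40],"turn":0,"fingers":1}
    - {"delta_pos":[0,0,40],"turn":0,"fingers":1}
    - {"delta_pos":[0,0,40],"turn":0,"fingers":1}
    - {"delta_pos":[0,20,20],"turn":0,"fingers":1}
    - {"delta_pos":[5,35,0],"turn":0,"fingers":1}
    - {"delta_pos":[5,40,0],"turn":0,"fingers":1}
    - {"delta_pos":[5,40,0],"turn":0,"fingers":1}
    - {"delta_pos":[5,40,0],"turn":0,"fingers":1}
    - {"delta_pos":[5,40,0],"turn":0,"fingers":1}
    - {"delta_pos":[5,40,0],"turn":0,"fingers":1}
    - {"delta_pos":[5,40,0],"turn":0,"fingers":1}
    - {"delta_pos":[0,0,0],"turn":0,"fingers":1}
    - {"delta_pos":[0,0,0],"turn":0,"fingers":1}

```text
t: 8.85
position: [0.5063, 0.034, 0.2366]
eef_rot: [[0.009, 0.307, 0.952], [-0.004, 0.952, -0.307], [-1.0, -0.001, 0.01]]
wrist_force: [-0.8, -0.7, 0.5]
finger_gap: -0.0
```

```bash
python3 - <<'E'
from h import *
w=grab('wrist','w5.png');s=grab('scene','s5.png')['color'];d=grab('side','d5.png')['color']
z=lambda i,x,y,a,b:cv2.resize(i[y:y+b,x:x+a],(280,192),interpolation=cv2.INTER_CUBIC)
cv2.imwrite('pics/v5.png',np.hstack([w['color'],np.vstack([z(s,150,170,80,55),z(d,255,215,80,55)])]))
st=sensors.sense();p=st['position'];print(p,st['wrist_force'],proj(w,[[.5345,.046,.071],[p[0],p[1],p[2]-.017]]))
g=cv2.cvtColor(w['color'],cv2.COLOR_BGR2GRAY)[:240]
n,l,s,c=cv2.connectedComponentsWithStats((g<50).astype(np.uint8))
for i in range(1,n):
    if s[i,4]>300: print(s[i],c[i].round(1),ray(w,c[i],.069)[0,:2].round(4))
E
```

```text
[0.50635983 0.03260157 0.2368602 ] [0.11274676 0.17154271 0.06172641] [[279.29200313 194.77452345]
 [256.73260719 250.33321789]]
[ 450   98   46   60 1917] [470.5 126.9] [0.5252 0.2472]
[205 159  13  60 647] [211.3 188.2] [ 0.5067 -0.0189]
[264 177  32  34 853] [278.8 193.3] [0.5335 0.0459]
[  0 208  21  29 463] [  8.1 223.3] [ 0.4744 -0.254 ]
```

View pics/v5.png

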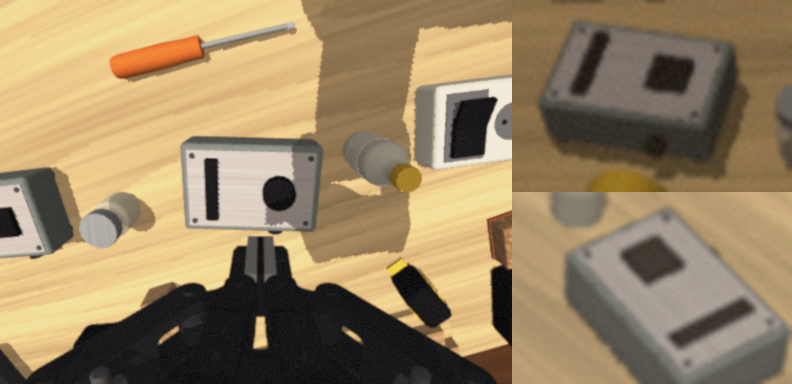

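The square key sits lower now and the rocker shows its -x half raised. Round button at (279,193), i.e. (0.534,0.046). Descending.

Call:
move_arm:
  series:
    - {"delta_pos":[14,7,0],"turn":0,"fingers":1}
    - {"delta_pos":[13,7,-20],"turn":0,"fingers":1}
    - {"delta_pos":[0,0,-40],"turn":0,"fingers":1}
    - {"delta_pos":[0,0,-40],"turn":0,"fingers":1}
    - {"delta_pos":[0,0,-25],"turn":0,"fingers":1}
    - {"delta_pos":[0,0,0],"turn":0,"fingers":1}
    - {"delta_pos":[0,0,0],"turn":0,"fingers":1}

```text
t: 9.7
position: [0.5357, 0.0383, 0.1095]
eef_rot: [[0.014, 0.323, 0.946], [-0.006, 0.947, -0.322], [-1.0, -0.001, 0.016]]
wrist_force: [-0.2, 0.3, 0.2]
finger_gap: -0.0
```

Call:
move_arm:
  series:
    - {"delta_pos":[-2,8,0],"turn":0,"fingers":1}
    - {"delta_pos":[0,0,-6],"turn":0,"fingers":1}
    - {"delta_pos":[0,0,0],"turn":0,"fingers":1}

```text
t: 10.0
position: [0.5351, 0.0459, 0.1066]
eef_rot: [[0.021, 0.324, 0.946], [-0.007, 0.946, -0.324], [-1.0, -0.0, 0.022]]
wrist_force: [-1.2, -0.2, 0.5]
finger_gap: -0.0001
```

Position confirmed at (0.535,0.046). Pressing.

Call:
move_arm:
  series:
    - {"delta_pos":[-1,0,-6],"turn":0,"fingers":1}
    - {"delta_pos":[0,0,-6],"turn":0,"fingers":1}
    - {"delta_pos":[0,0,-5],"turn":0,"fingers":1}
    - {"delta_pos":[0,0,-4],"turn":0,"fingers":1}
    - {"delta_pos":[0,0,-4],"turn":0,"fingers":1}
    - {"delta_pos":[0,0,-3],"turn":0,"fingers":1}
    - {"delta_pos":[0,0,-3],"turn":0,"fingers":1}

```text
t: 10.7
position: [0.5348, 0.0461, 0.0792]
eef_rot: [[0.026, 0.323, 0.946], [-0.008, 0.946, -0.323], [-1.0, 0.001, 0.027]]
wrist_force: [-17.8, 0.6, 51.9]
finger_gap: 0.0
```

The end stop is reached at 52 N and TCP z 0.079, same as the square key. Holding briefly, then retracting clear.

Call:
move_arm:
  series:
    - {"delta_pos":[0,0,-1],"turn":0,"fingers":1}
    - {"delta_pos":[0,0,0],"turn":0,"fingers":1}
    - {"delta_pos":[0,0,15],"turn":0,"fingers":1}
    - {"delta_pos":[0,0,40],"turn":0,"fingers":1}
    - {"delta_pos":[0,0,40],"turn":0,"fingers":1}
    - {"delta_pos":[0,0,40],"turn":0,"fingers":1}
    - {"delta_pos":[-20,0,30],"turn":0,"fingers":1}
    - {"delta_pos":[-40,0,0],"turn":0,"fingers":1}
    - {"delta_pos":[-40,0,0],"turn":0,"fingers":1}
    - {"delta_pos":[0,0,0],"turn":0,"fingers":1}
    - {"delta_pos":[0,0,0],"turn":0,"fingers":1}

```text
t: 11.8
position: [0.4305, 0.0459, 0.2487]
eef_rot: [[0.026, 0.323, 0.946], [-0.009, 0.946, -0.323], [-1.0, 0.0, 0.028]]
wrist_force: [0.0, 0.0, 0.3]
finger_gap: -0.0001
```

```bash
python3 - <<'E'
from h import *
s=grab('scene','s6.png')['color'];d=grab('side','d6.png')['color']
S,D=load('s0'),load('d0')
z=lambda i,x,y,a,b:cv2.resize(i[y:y+b,x:x+a],(400,275),interpolation=cv2.INTER_CUBIC)
f=lambda s,d:np.vstack([z(s,260,180,80,55),z(d,200,150,80,55)])
cv2.imwrite('pics/v6.png',np.hstack([f(S['color'],D['color']),f(s,d)]))
print(sensors.sense()['position'],sensors.sense()['wrist_force'])
df=cv2.absdiff(s,S['color']).max(2)>60
n,l,st,c=cv2.connectedComponentsWithStats(df.astype(np.uint8))
print([(st[i].tolist()) for i in range(1,n) if st[i,4]>15])
E
```

```text
[0.4309896  0.04587979 0.24837173] [-0.39468625 -0.57614981 -0.73354825]
[[307, 0, 12, 3, 30], [337, 5, 6, 10, 26], [448, 26, 35, 24, 302], [309, 32, 18, 8, 71], [454, 43, 8, 7, 17], [432, 63, 8, 12, 51], [315, 65, 51, 28, 583], [250, 67, 4, 16, 31], [465, 70, 7, 10, 42], [295, 89, 45, 50, 778], [361, 102, 46, 20, 280], [369, 117, 98, 54, 1338]]
```

View pics/v6.png

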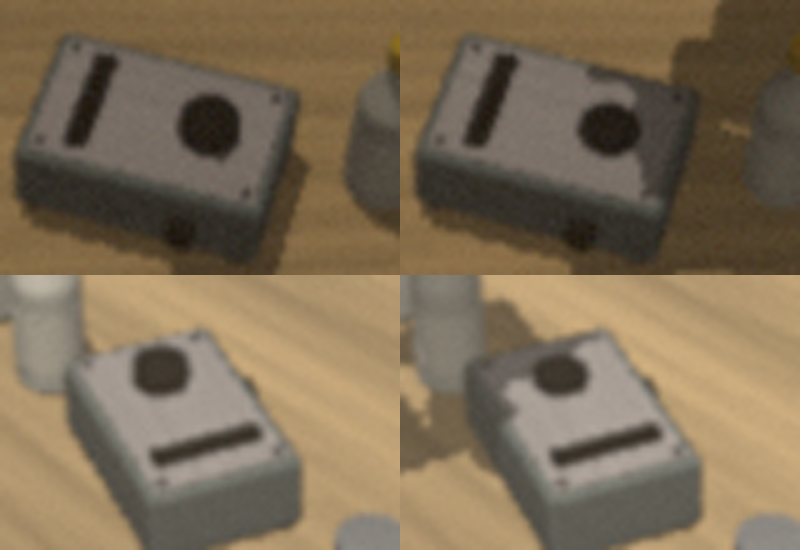

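The before (left) and after (right) crops show the round button visibly lower and the sander box and stop bar unmoved. The scene difference shows only the arm and its shadow. Handing in.

```bash
python3 -c "
from h import *
print(env.close_job())"
```

```text
the job is handed in; nothing more can be done
None
```

I pressed the rocker over, then the square extractor key, then the round sander button, each until it hit its end stop, and handed the job in at about 12 s. The hand-in gives no verdict.

- **Force at each stop:** the rocker stopped at 21 N with the tool at 0.077 m, the square key at 58 N and the round button at 52 N, both at 0.079 m. These match the heights given for fully on and fully home.
- **Last pictures:** the rocker shows its other half raised, and both keys sit visibly lower than before. The boxes look unmoved and the stop bars unpressed. Comparing the first and last scene pictures, the only large differences were in the upper part of the picture, where the arm moved and cast its shadow.
- **Clearance:** the arm ended clear of everything at 0.25 m height, with the force reading at about zero.
- **Disagreements:** the camera views differed by up to about 1 cm in position, so I corrected each target from a close wrist-camera view or from the measured tool position before pressing. One move call was refused because its rows left out "turn" or a similar field, and nothing moved on that call.

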